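# Mount a rod between bench centres and lock the tailstock

### The job

Lay the longer of the two aluminium rods on the two V-rests between the centres of the bench stand; leave the shorter one in its cradle and the dropper bottle, timer and vial where they are. Then pull up the tailstock's lock plunger by its black knob, slide the tailstock one hole towards the rod so that the centres enter the bores in both its ends, and let the pin go fully home in that hole. Finish while holding: keep the knob firmly gripped with the pin home, and do not let go.

Things in the scene. Friction and masses are not known exactly. Their poses are not given: they have to be found in the camera images.
- stand: Bench-centre stand, fixed to the worktop at a varying place and yaw: dark steel rail 56 wide (x), 350 long (y = -245 to +105 mm), 24 high, grey headstock at its +y end, tailstock at its -y end. Origin on the worktop on its middle line, under home_point; z up. Four 11 mm index holes along the rail's middle, 35 mm apart, at y = -220, -185, -150, -115
- lay_point (a point): on the stand's centre line (62 mm above the worktop) at stand y = -17.5 mm, midway between the two cone tips at the start: lay the rod with its middle here. Axes as the stand. Two steel V-rests at stand y = -55 and +30 carry it, 10 thick along y, open to the top, upper edges 57 mm above the worktop and 36 mm apart; a 22 mm rod in both has its axis on the centre line
- home_point (a point): on the stand's centre line at stand y = 0, midway between the cone tips once the tailstock is in the next hole: the tailstock pushes the rod's middle here. Each cone then reaches about 7 mm into a bore, with about 2 mm of end play in all
- head_tip (a point): tip of the fixed headstock's steel 60-degree cone on the centre line, at stand y = +68 mm, pointing to stand -y; the cone is 12 long, 18 across its base. The headstock upright behind it, y = +80 to +104, is 50 wide, its top 80 mm above the worktop
- next_hole (a point): mouth of the index hole that the pin is to go into, on the rail's top (24 mm above the worktop), at stand y = -150 mm, seen through the window of the tailstock's foot
- tailstock (a joint): position of the tailstock along the rail, m, + towards the headstock: about 0 at the start (pin in the hole at y = -185, its cone tip at y = -103 mm, tip-to-tip gap 171 mm); +0.035 in the next hole (gap 136 mm). Up to 1.5 mm of play in a hole. Slides with 2 N of friction and pushes the rod along the rests. Its grey upright, 80 high, 20 thick, begins 50 mm ahead of the knob's axis
- plunger (a joint): lift of the lock plunger, m: 0 = pin fully home (10 mm deep in a hole), at most 0.016; the 8 mm round-nosed pin is clear of the hole above 0.010. A spring presses it down with about 4 N when home, 6.5 N when fully lifted; let down over a hole, the pin goes in by itself. It rides on the tailstock
- knob: black round knob of the plunger, 26 mm in diameter and 25 mm high, axis vertical; origin at the centre of its underside, 60 mm above the worktop when the pin is home, on the rail's middle, at stand y = -185 mm plus the tailstock's position. A steel collar 21 mm in diameter is below it; free on both sides of the rail and above
- knob_grip (a point): middle of the black knob, 13 mm above its underside: the place to grip it from above, fingers closing across the rail (along stand x)
- cradle: grey plastic cradle fixed to the worktop, 110 x 112 mm, with two parallel grooves (two V-rests each) along its own x, at own y = -33 and +33 mm. Its V-rests are at own x = -42 and +42, 10 thick; the 6 mm base plate lies between. A rod's axis in it is 34 mm above the worktop. Origin on the worktop under its middle. It stands at a different place and yaw each time
- long_rod: longer aluminium rod, 150 mm long, 22 mm in diameter, with a 13 mm bore 10 mm deep in each end, about 0.14 kg, lying in either groove of the cradle. Origin at the middle of its axis; own x along the axis
- short_rod: shorter aluminium rod, 120 mm long, otherwise the same, in the other groove; stays there. Origin at the middle of its axis; own x along the axis
- dropper_bottle: brown dropper bottle with a black bulb, 33 mm in diameter, 102 mm high, bystander at the back left; origin at the centre of its underside
- timer: white kitchen-type timer, 62 x 62 x 18 mm, bystander near the front edge; origin at the centre of its underside
- vial_4: sample vial with a black cap, 24 mm in diameter, 53 mm high, bystander at the back left; origin at the centre of its underside

How it is judged:
By the outcome, as a careful person would: the job done as asked, in the order asked, and still so for the second after the job is handed in, while the arm keeps its last pose, push and grip.
It also fails if it takes over 45 s, if anything falls off the work surface, if the arm or the gripper's body presses on something with over 40 N, if the wrist force passes 120 N, or if a joint passes its speed limit or range.

### The arm

A 6-joint arm with a two-finger parallel gripper is mounted at the origin on a cart in front of the work surface, level with it; the furniture and walls round the work are solid. World frame = base frame: x ahead of the robot, y to its left, z up, the work surface at z = 0. Lengths are in m, angles in rad, forces in N, time in s.
With the tool pointing down it reaches from about 0.3 to 0.775 m from the base axis. Payload 14.6 kg.
Tool frame: the origin (TCP) lies midway between the tips of the shut fingers; the grasp point (between the pads) lies ctrl.grip_depth behind it (ctrl.grip_depth is the distance from the TCP to the grasp point, in m); z points along the fingers, y is the line along which they close (so a half turn about z gives the same grasp; the last joint's range is limited). The gripper opens to 85 mm and grips with 20 to 120 N. Pads are 22 mm wide; open, the fingers measure 114 mm over their backs; the gripper's body (76 mm by 85 mm) begins 54 mm behind the grasp point. The pads swing forward as they close: fully open they stand 13 mm farther back than shut.
Start: joints at [1.168, 0.3, 1.521, -0, 1.321, -0.067], TCP at [0.181, 0.519, 0.231] pointing down, gripper open.
Joint ranges: [-3.03, 3.03], [-0.79, 2.21], [0.23, 2.52], [-1.04, 4.18], [0, 3.07], [-2.55, 2.55]. Speed limits (rad/s): [2.22, 2.22, 2.57, 3.14, 3.14, 3.14].

### API

Orientations are given as a 3x3 rotation matrix whose columns are the frame's x, y, z axes.
In Python, from station import ctrl, cams, models gives the robot as it stands.
- The arm moves only by the tool apply_moves, never from a script. Its argument "motion" is a list of rows, each an object with "delta_rot": the turn, a rotation vector about the world's x, y, z in rad, a list of three; "delta_pos": the shift along the world's x, y, z in mm, a list of three; "jaw": the closure, from -1 (fully open) to 1 (shut). A call has exactly 8 rows; each row shifts and turns the commanded pose from where the row before left it; what a row does not reach is not made up. A row lasts 1/10 s, in which the tool goes at most 50 mm and 8.59 degrees, less where a joint would pass 70% of its speed; a pose out of reach is approached as far as the arm can. A call with a gripper value outside its range is refused whole. The fingers move at their own pace and stop on an object; "force" is the grip in N (left out, the last holds). Time passes only in rows, so rows that do not move let the fingers close, or fill a call up. It gives the time, the measured TCP pose, the force, the opening and the grip force at its end, in the units of the state.
- ctrl.observe(): the state, without advancing time (a new reading comes with each control period).
- cams.camera(name): name is "side" or "top" or "wrist"; returns the picture (400x640x3 uint8, blue, green, red); there is no depth.
- cams.calibration(name): a dict with "fx", "fy", "cx", "cy" (pixels), "xyz" and "attitude" of the camera in the world; the wrist camera has in their place "mount" (4x4, takes a point from camera to tool coordinates, whose origin is the TCP and whose axes are the flange's). Camera axes: x right, y down, z forward; pixel columns grow to the right and rows downward; lengths in m; the calibration is good to about 2 mm. A picture is of the moment at which its call begins: read the wrist's pose just before it. calibration takes no time and is no camera call.
- ctrl.close_job(): hands the job in; it is judged then, once.
Trained networks look in the newest picture that a camera, given by its name, has taken for a name from the list of things; names that differ only in an ending like _2 or _b are one class to them, and where a whole thing is asked for, a point or a joint stands for the part that bears it (a point fixed in the world has none). Each returns a list of dicts, best first, with "confidence" (0 to 1); they miss things now and then, are a little off and sometimes report something else, mostly with a low value. They report only what shows in the picture. A call takes as long as a camera call.
- models.silhouettes(camera, query): "pixels" (400x640 bool, what is visible of it) and "pixel" ([column, row] in pixels, amid what is visible of it).
The state is a dict: "t": time; "q": joint angles; "qd": joint speeds; "tau": joint torques, N m; "ee_pos": TCP position; "tool_rot": TCP orientation; "force": force on the tool from outside, world axes, zero at the start; "wrist_torque": the same for the moment, N m; "finger_gap": finger opening in m; "grip_force": force on a finger pad.
Only numpy, scipy, OpenCV 4.12 (cv2) and the standard library are available. Lean on these libraries where they do the work, as an engineer would, in place of code of your own. Each camera call takes 0.05 s, during which the arm holds its last target. There are 200 camera calls.

## Working session

There is one attempt and no reset: what is moved stays moved. The work goes in short steps, Python scripts to look and compute and a tool call to move; the robot and the scene stay as the last step left them, time stands still between calls to the robot, and variables do not carry over. Pictures are saved under pics/ and viewed, at most 10 in all, crops included, and the job is handed in when it is done.

Besides the shell and the picture viewer there is one more tool, called in YAML: its name, and indented under it one key for each argument. apply_moves: Moves the arm, as the interface text tells. Its arguments: {"type":"object","properties":{"motion":{"type":"array","items":{"type":"object","properties":{"delta_rot":{"type":"array","items":{"type":"number"}},"delta_pos":{"type":"array","items":{"type":"number"}},"jaw":{"type":"number"}}}},"force":{"type":"number"}},"required":["motion"]}

```bash
ls; mkdir -p pics; python3 - <<'E'
from station import ctrl,cams,models
import cv2,numpy as np
o=ctrl.observe();print({k:np.round(v,3).tolist() for k,v in o.items()},ctrl.grip_depth)
for n in("top","side"):
    im=cams.camera(n);cv2.imwrite(f"pics/{n}0.png",im);c=cams.calibration(n);print(n,{k:np.round(v,4).tolist() for k,v in c.items()})
    for q in("long_rod","short_rod","knob","stand","cradle","tailstock"):
        r=models.silhouettes(n,q)
        for d in r[:2]:
            m=d["pixels"].astype(np.uint8)
            print(n,q,round(d["confidence"],2),np.round(d["pixel"]),m.sum(),np.round(cv2.minAreaRect(cv2.findNonZero(m))[0]),[np.round(x,1) for x in cv2.minAreaRect(cv2.findNonZero(m))[1:]])
c=cams.calibration("wrist");print(c)
E
```

```text
pics
{'t': 0.0, 'q': [1.168, 0.3, 1.522, -0.0, 1.321, -0.067], 'qd': [0.0, -0.001, -0.001, -0.001, 0.0, 0.001], 'tau': [0.0, -54.35, -36.179, -0.0, 0.004, 0.0], 'ee_pos': [0.181, 0.519, 0.231], 'tool_rot': [[-0.944, 0.33, -0.0], [0.33, 0.944, -0.001], [0.0, -0.001, -1.0]], 'force': [-0.299, -0.78, -0.366], 'wrist_torque': [-0.055, 0.009, 0.015], 'grip_force': 0.0, 'finger_gap': 0.085} 0.0187
top {'fx': 426.0341, 'fy': 426.0341, 'cx': 328.5969, 'cy': 197.5915, 'xyz': [0.3552, 0.0173, 0.9132], 'attitude': [[-0.1018, -0.975, 0.1976], [-0.9948, 0.1007, -0.0159], [-0.0044, -0.1982, -0.9801]]}
top long_rod 0.8 [251. 242.] 810 [250. 243.] [array([72.3, 12.8]), np.float64(87.4)]
top long_rod 0.61 [383. 221.] 4902 [380. 221.] [array([ 32., 168.]), np.float64(90.0)]
top knob 0.53 [440. 216.] 159 [441. 218.] [array([12. , 14.1]), np.float64(45.0)]
top stand 0.94 [379. 220.] 4906 [380. 221.] [array([168.2,  32.2]), np.float64(0.4)]
top cradle 0.93 [237. 244.] 1579 [236. 244.] [array([53., 53.]), np.float64(90.0)]
top tailstock 0.77 [432. 218.] 1344 [424. 221.] [array([34., 48.]), np.float64(90.0
[... 725 characters left out ...]
0.58 [261. 274.] 409 [261. 274.] [array([31., 14.]), np.float64(90.0)]
side tailstock 0.57 [344. 173.] 558 [341. 167.] [array([24.4, 32.3]), np.float64(5.2)]
side tailstock 0.22 [338. 200.] 2123 [338. 196.] [array([28.4, 90. ]), np.float64(3.4)]
{'fx': 350.06786207994884, 'fy': 350.06786207994884, 'cx': 322.11566138006316, 'cy': 193.6327122870881, 'mount': array([[ 1.13095780e-03, -9.61739067e-01, -2.73964756e-01,
         6.87651107e-02],
       [ 9.99998910e-01,  8.27538478e-04,  1.22307879e-03,
        -1.23483170e-03],
       [-9.49566281e-04, -2.73965841e-01,  9.61738954e-01,
        -1.42161958e-01],
       [ 0.00000000e+00,  0.00000000e+00,  0.00000000e+00,
         1.00000000e+00]])}
```

```bash
cat > h.py <<'E'
import numpy as np,cv2
from station import ctrl,cams,models
def cam(n):
    c=cams.calibration(n)
    if n=="wrist":
        o=ctrl.observe();T=np.eye(4);T[:3,:3]=o["tool_rot"];T[:3,3]=o["ee_pos"];M=T@c["mount"];return c,M[:3,:3],M[:3,3]
    return c,np.array(c["attitude"]),np.array(c["xyz"])
def toz(k,px,z):
    c,R,p=k;d=R@np.array([(px[0]-c["cx"])/c["fx"],(px[1]-c["cy"])/c["fy"],1]);return p+d*(z-p[2])/d[2]
def proj(k,P):
    c,R,p=k;q=R.T@(np.array(P)-p);return np.array([c["fx"]*q[0]/q[2]+c["cx"],c["fy"]*q[1]/q[2]+c["cy"]])
E
python3 - <<'E'
from h import *
a=cv2.imread("pics/top0.png")[120:330,170:500];b=cv2.imread("pics/side0.png")[120:330,170:500]
cv2.imwrite("pics/a.png",np.vstack([cv2.resize(x,None,fx=1.42*1,fy=1.42,interpolation=cv2.INTER_CUBIC) for x in(a,b)]))
t=cam("top");s=cam("side")
print("top rod",toz(t,(251,242),.04),"knob",toz(t,(440.5,216.5),.085))
print("side long",toz(s,(361,256),.04),"short",toz(s,(363,280),.04),"knob",toz(s,(342,156),.073))
for y in (221,):
  print("stand ends",toz(t,(296,221),.03),toz(t,(464,221.),.03))
E
```

```text
top rod [0.45525187 0.17083342 0.04      ] knob [ 0.46196463 -0.2107917   0.085     ]
side long [0.45846523 0.18170835 0.04      ] short [0.46253288 0.24848174 0.04      ] knob [ 0.46674383 -0.21515041  0.073     ]
stand ends [0.49060092 0.07595072 0.03      ] [ 0.45462186 -0.2732515   0.03      ]
```

View pics/a.png

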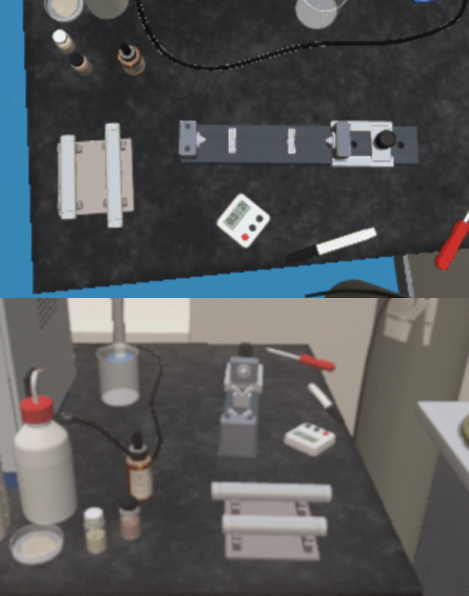

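The crop shows the long rod in the -y groove (top px ≈ 250,243), the short rod in the other groove (≈ 218,243), the headstock at left (≈ 302,217) and the tailstock and knob at right (≈ 441,217). The stand's +y runs roughly along world +y. I'll move above the rod for a wrist view.

apply_moves:
  motion:
    - {"delta_pos": [23,-28.5,-7],"delta_rot": [0,0,0.022],"jaw": -0.2}
    - {"delta_pos": [23,-28.5,-7],"delta_rot": [0,0,0.022],"jaw": -0.2}
    - {"delta_pos": [23,-28.5,-7],"delta_rot": [0,0,0.022],"jaw": -0.2}
    - {"delta_pos": [23,-28.5,-7],"delta_rot": [0,0,0.022],"jaw": -0.2}
    - {"delta_pos": [23,-28.5,-7],"delta_rot": [0,0,0.022],"jaw": -0.2}
    - {"delta_pos": [23,-28.5,-7],"delta_rot": [0,0,0.022],"jaw": -0.2}
    - {"delta_pos": [23,-28.5,-7],"delta_rot": [0,0,0.022],"jaw": -0.2}
    - {"delta_pos": [23,-28.5,-7],"delta_rot": [0,0,0.022],"jaw": -0.2}

```text
t: 1.5
ee_pos: [0.366, 0.29, 0.1752]
tool_rot: [[-0.987, 0.158, 0.0], [0.158, 0.987, 0.0], [-0.0, 0.0, -1.0]]
force: [-0.3, 1.0, 0.4]
finger_gap: 0.0512
grip_force: 0.0
```

apply_moves:
  motion:
    - {"delta_pos": [23,-28.5,-6],"delta_rot": [0,0,0.022],"jaw": -0.2}
    - {"delta_pos": [23,-28.5,-6],"delta_rot": [0,0,0.022],"jaw": -0.2}
    - {"delta_pos": [23,-28.5,-6],"delta_rot": [0,0,0.022],"jaw": -0.2}
    - {"delta_pos": [23,-28.5,-6],"delta_rot": [0,0,0.022],"jaw": -0.2}
    - {"delta_pos": [0,0,0],"delta_rot": [0,0,0],"jaw": -0.2}
    - {"delta_pos": [0,0,0],"delta_rot": [0,0,0],"jaw": -0.2}
    - {"delta_pos": [0,0,0],"delta_rot": [0,0,0],"jaw": -0.2}
    - {"delta_pos": [0,0,0],"delta_rot": [0,0,0],"jaw": -0.2}

```text
t: 2.3
ee_pos: [0.4568, 0.1781, 0.1515]
tool_rot: [[-0.998, 0.071, 0.0], [0.071, 0.998, 0.0], [-0.0, 0.0, -1.0]]
force: [-0.3, 0.1, 0.2]
finger_gap: 0.051
grip_force: 0.0
```

```bash
cat >> h.py <<'E'
def look(name,qs):
    k=cam("wrist");im=cams.camera("wrist");cv2.imwrite(f"pics/{name}.png",im);out=im.copy();R={}
    for q in qs:
        for d in models.silhouettes("wrist",q)[:3]:
            m=d["pixels"].astype(np.uint8);r=cv2.minAreaRect(cv2.findNonZero(m));R.setdefault(q,[]).append((m,r))
            print(q,round(d["confidence"],2),np.round(d["pixel"]),m.sum(),np.round(r[0],1),np.round(r[1],1),round(r[2],1))
            cv2.polylines(out,[np.intp(cv2.boxPoints(r))],True,(0,0,255),1)
    cv2.imwrite(f"pics/{name}_o.png",out);return k,R
E
python3 - <<'E'
from h import *
o=ctrl.observe();print(o["t"],o["ee_pos"],o["tool_rot"],o["finger_gap"],o["q"])
k,R=look("w1",["long_rod","short_rod","cradle"])
for q in("long_rod","short_rod"):
    for m,r in R.get(q,[]):
        b=cv2.boxPoints(r);e=[(b[i]+b[(i+1)%4])/2 for i in range(4)]
        e=sorted([(e[0],e[2]),(e[1],e[3])],key=lambda v:-np.linalg.norm(v[0]-v[1]))[0]
        P=[toz(k,x,.036) for x in e];print(q,np.round(P,4).tolist(),"len",np.linalg.norm(P[0]-P[1]),"mid",(P[0]+P[1])/2,"ang",np.arctan2(*(P[0]-P[1])[1::-1]))
E
```

```text
2.3 [0.45680674 0.17809209 0.15153886] [[-9.97511168e-01  7.05078837e-02  3.27291699e-04]
 [ 7.05079392e-02  9.97511205e-01  1.61271272e-04]
 [-3.15106241e-04  1.83946558e-04 -9.99999933e-01]] 0.050980330103581016 [ 2.96989547e-01  2.52956254e-01  1.77848392e+00  6.52424190e-05
  1.10979232e+00 -1.20326933e+00]
long_rod 0.68 [319. 178.] 5532 [318.3 183.7] [194.9  31.3] 87.1
short_rod 0.75 [405. 174.] 4153 [404.5 178.8] [ 31.4 144.1] 1.0
cradle 0.79 [354. 176.] 9539 [358.7 179.9] [131.1 139.2] 88.5
long_rod [[0.3824, 0.176, 0.036], [0.5359, 0.1725, 0.036]] len 0.1536069868237129 mid [0.45914654 0.17427685 0.036     ] ang 3.11885597426262
short_rod [[0.4008, 0.2409, 0.036], [0.5133, 0.2384, 0.036]] len 0.11252644195944929 mid [0.45707363 0.2396253  0.036     ] ang 3.1190043995947323
```

View pics/w1_o.png

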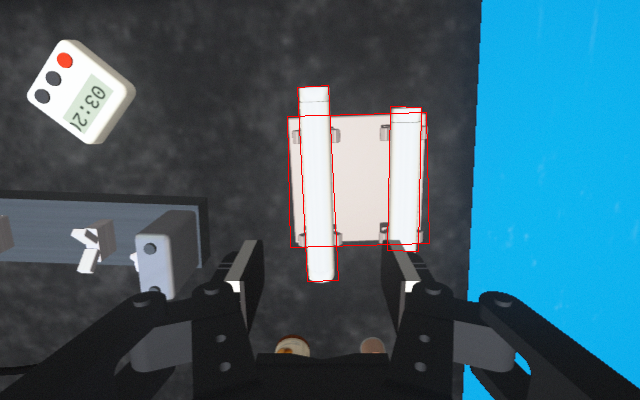

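The wrist view confirms the long rod from (314,88) to (321,281), middle ≈ (0.459, 0.174), with the short rod to its right at (405,178). I'll descend and grip.

apply_moves:
  motion:
    - {"delta_pos": [2,-3.8,-30],"delta_rot": [0,0,0.048],"jaw": -0.2}
    - {"delta_pos": [0,0,-30],"jaw": -0.2,"delta_rot": [0,0,0]}
    - {"delta_pos": [0,0,-30],"jaw": -0.2,"delta_rot": [0,0,0]}
    - {"delta_pos": [0,0,-25],"jaw": -0.2,"delta_rot": [0,0,0]}
    - {"delta_pos": [0,0,-15],"jaw": -0.2,"delta_rot": [0,0,0]}
    - {"delta_pos": [0,0,-5],"jaw": -0.2,"delta_rot": [0,0,0]}
    - {"delta_pos": [0,0,0],"jaw": -0.2,"delta_rot": [0,0,0]}
    - {"delta_pos": [0,0,0],"jaw": 0.2,"delta_rot": [0,0,0]}

```text
t: 3.3
ee_pos: [0.4597, 0.1737, 0.0171]
tool_rot: [[-1.0, 0.024, 0.001], [0.024, 1.0, 0.0], [-0.001, 0.0, -1.0]]
force: [0.5, 0.8, 0.3]
finger_gap: 0.0379
grip_force: 0.0
```

apply_moves:
  motion:
    - {"delta_pos": [0,0,0],"delta_rot": [0,0,0],"jaw": 0.6}
    - {"delta_pos": [0,0,0],"delta_rot": [0,0,0],"jaw": 1}
    - {"delta_pos": [0,0,0],"delta_rot": [0,0,0],"jaw": 1}
    - {"delta_pos": [0,0,0],"delta_rot": [0,0,0],"jaw": 1}
    - {"delta_pos": [0,0,10],"delta_rot": [0,0,0],"jaw": 1}
    - {"delta_pos": [0,0,25],"delta_rot": [0,0,0],"jaw": 1}
    - {"delta_pos": [0,0,35],"delta_rot": [0,0,0],"jaw": 1}
    - {"delta_pos": [0,0,40],"delta_rot": [0,0,0],"jaw": 1}
  force: 60

```text
t: 4.1
ee_pos: [0.4587, 0.1732, 0.1278]
tool_rot: [[-1.0, 0.024, -0.001], [0.024, 1.0, -0.0], [0.001, -0.001, -1.0]]
force: [0.3, 0.5, -1.3]
finger_gap: 0.0203
grip_force: 58.7
```

apply_moves:
  motion:
    - {"delta_pos": [3,-30,10],"delta_rot": [0,0,0],"jaw": 1}
    - {"delta_pos": [3,-40,10],"delta_rot": [0,0,0],"jaw": 1}
    - {"delta_pos": [3,-40,10],"delta_rot": [0,0,0],"jaw": 1}
    - {"delta_pos": [3,-40,10],"delta_rot": [0,0,0],"jaw": 1}
    - {"delta_pos": [3,-40,10],"delta_rot": [0,0,0],"jaw": 1}
    - {"delta_pos": [3,-40,10],"delta_rot": [0,0,0],"jaw": 1}
    - {"delta_pos": [3,-33,12],"delta_rot": [0,0,0],"jaw": 1}
    - {"delta_pos": [0,0,0],"delta_rot": [0,0,0],"jaw": 1}

```text
t: 4.9
ee_pos: [0.4806, -0.0928, 0.2005]
tool_rot: [[-1.0, 0.027, 0.003], [0.027, 1.0, -0.001], [-0.003, -0.001, -1.0]]
force: [0.5, -0.0, -1.8]
finger_gap: 0.0204
grip_force: 59.0
```

apply_moves:
  motion:
    - {"delta_pos": [0,0,0],"jaw": 1}
    - {"delta_pos": [0,0,0],"jaw": 1}
    - {"delta_pos": [0,0,0],"jaw": 1}
    - {"delta_pos": [0,0,0],"jaw": 1}
    - {"delta_pos": [0,0,0],"jaw": 1}
    - {"delta_pos": [0,0,0],"jaw": 1}
    - {"delta_pos": [0,0,0],"jaw": 1}
    - {"delta_pos": [0,0,0],"jaw": 1}

```text
invalid input at $.motion[0]: expected keys delta_rot, delta_pos, jaw
```

```bash
python3 - <<'E'
from h import *
o=ctrl.observe();print(o["t"],o["ee_pos"],o["tool_rot"],o["finger_gap"])
k,R=look("w2",["stand","knob","head_tip"]); np.savez("w2.npz",R=k[1],p=k[2])
im=cv2.imread("pics/w2.png");cv2.imwrite("pics/w2c.png",cv2.resize(im,(800,500),interpolation=cv2.INTER_CUBIC))
E
```

```text
4.9 [ 0.48059549 -0.09284117  0.20052602] [[-0.99961902  0.02743872  0.00298887]
 [ 0.02743438  0.99962251 -0.00148294]
 [-0.00302843 -0.00140038 -0.99999443]] 0.02036473382177117
stand 0.89 [290. 168.] 23529 [328.1 170.4] [419.   81.1] 4.8
knob 0.77 [165. 166.] 1164 [166.2 166.6] [33.  42.4] 69.0
head_tip 0.84 [288. 165.] 23320 [327.7 171.8] [419.  80.] 5.4
```

View pics/w2c.png

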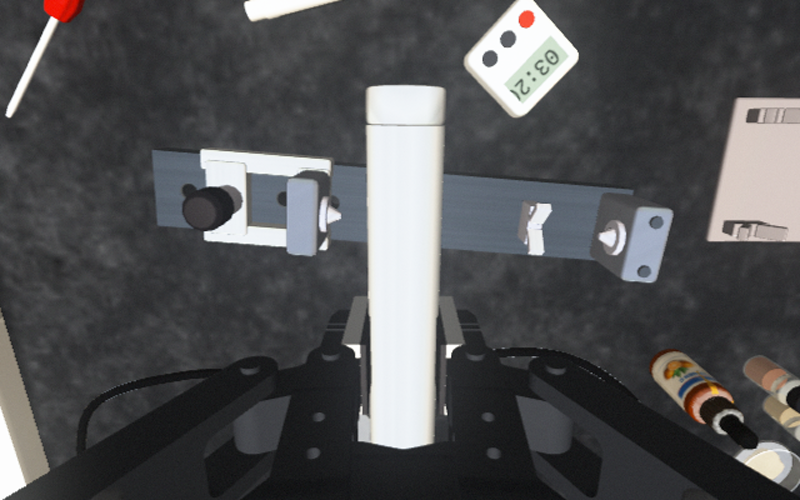

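The picture shows the knob at ≈ (162,167) px, the tail cone tip at ≈ (273,172), the head cone at ≈ (480,190) and the rail's left end at columns 122–125. I'll zoom in for exact picks.

```bash
python3 - <<'E'
import cv2,numpy as np
im=cv2.imread("pics/w2.png")
f=lambda c0,c1:cv2.resize(im[115:215,c0:c1],None,fx=3,fy=3,interpolation=cv2.INTER_CUBIC)
a=np.vstack([f(110,290),f(370,550)]);a=cv2.convertScaleAbs(a,alpha=1.5)
for i in range(0,540,60): cv2.line(a,(i,0),(i,600),(0,90,90),1)
for j in range(0,600,60): cv2.line(a,(0,j),(540,j),(0,90,90),1)
cv2.imwrite("pics/z.png",a)
E
```

```text
(no output)
```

View pics/z.png

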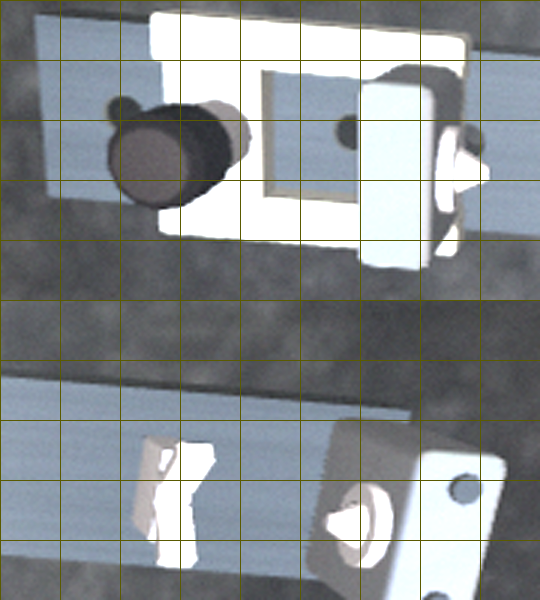

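```bash
python3 - <<'E'
from h import *
from scipy.optimize import least_squares
d=np.load("w2.npz");k=(cams.calibration("wrist"),d["R"],d["p"])
A=[((149,168),0,-185,85),((36,15),-28,-245,24),((47,196),28,-245,24),((489,174),0,-103,62)]
B=[((411,110),-28,105,24),((327,222),0,68,62),((418,152),-25,80,80),((505,158),-25,104,80)]
px=np.array([(u/3+110,v/3+115) for (u,v),*_ in A]+[(u/3+370,v/3+115) for (u,v),*_ in B])
S=np.array([a[1:] for a in A+B])/1e3
L=np.array([((540/3+110,234/3+115)),(370,255/3+115),(310/3+370,278/3+115)])
def W(x):
    c,s=np.cos(x[2]),np.sin(x[2]);R=np.array([[c,-s,0],[s,c,0],[0,0,1]]);return R,np.array([x[0],x[1],0])
def res(x):
    R,t=W(x);r=[proj(k,R@s+t)-p for s,p in zip(S,px)]
    l=[(R.T@(toz(k,p,.024)-t))[0]-.028 for p in L];return np.r_[np.ravel(r),np.array(l)*1250]
r=least_squares(res,[.48,-.03,-.1],loss="soft_l1");print(r.x,np.round(res(r.x)[:16].reshape(-1,2),1).tolist(),np.round(res(r.x)[16:],1))
R,t=W(r.x);np.savez("stand.npz",R=R,t=t)
for n,s in dict(lay=(0,-17.5,62),home=(0,0,62),knob=(0,-185,73),knob2=(0,-150,73)).items():print(n,np.round(1e3*(R@(np.array(s)/1e3)+t),1))
# top cam check
kt=cam("top");print("top knob pred",proj(kt,R@np.array([0,-.185,.075])+t),"tip",proj(kt,R@np.array([0,.068,.062])+t))
# rod in hand: ends in wrist picture
im=cv2.imread("pics/w2.png")
print(toz(k,(405/1.25,88/1.25),.219),toz(k,(405/1.25,124/1.25),.219+.0))
E
```

```text
[ 0.484002   -0.03201742 -0.10813748] [[-0.2, -0.4], [-1.1, 0.0], [-0.2, 0.4], [-0.3, -0.4], [-0.1, 0.2], [-0.5, 0.1], [1.6, -0.6], [3.6, -0.1]] [-0.8  0.  -0.6]
lay [482.1 -49.4  62. ]
home [484. -32.  62.]
knob [ 464.  -215.9   73. ]
knob2 [ 467.8 -181.1   73. ]
top knob pred [441.63123725 215.99099791] tip [314.60573791 216.32372378]
[ 0.40387895 -0.0913504   0.219     ] [ 0.41314424 -0.09158041  0.219     ]
```

The fit is good: sub-pixel residuals, and it agrees with the top camera. Stand yaw is -0.108, the lay point is (482.1, -49.4) and the knob is at (464, -216). I'll turn by -1.65 rad and go over the lay point.

apply_moves:
  motion:
    - {"delta_pos": [0,3.6,-5],"delta_rot": [0,0,-0.1376],"jaw": 1}
    - {"delta_pos": [0,3.6,-5],"delta_rot": [0,0,-0.1376],"jaw": 1}
    - {"delta_pos": [0,3.6,-5],"delta_rot": [0,0,-0.1376],"jaw": 1}
    - {"delta_pos": [0,3.6,-5],"delta_rot": [0,0,-0.1376],"jaw": 1}
    - {"delta_pos": [0,3.6,-5],"delta_rot": [0,0,-0.1376],"jaw": 1}
    - {"delta_pos": [0,3.6,-5],"delta_rot": [0,0,-0.1376],"jaw": 1}
    - {"delta_pos": [0,3.6,-5],"delta_rot": [0,0,-0.1376],"jaw": 1}
    - {"delta_pos": [0,3.6,-5],"delta_rot": [0,0,-0.1376],"jaw": 1}

```text
t: 5.9
ee_pos: [0.48, -0.0594, 0.1579]
tool_rot: [[-0.428, 0.904, -0.001], [0.904, 0.428, 0.0], [0.0, -0.0, -1.0]]
force: [0.4, 0.8, -1.6]
finger_gap: 0.0198
grip_force: 58.9
```

apply_moves:
  motion:
    - {"delta_pos": [0.4,3.6,-5],"delta_rot": [0,0,-0.1376],"jaw": 1}
    - {"delta_pos": [0.4,3.6,-5],"delta_rot": [0,0,-0.1376],"jaw": 1}
    - {"delta_pos": [0.4,3.6,-5],"delta_rot": [0,0,-0.1376],"jaw": 1}
    - {"delta_pos": [0.3,3.8,-5],"delta_rot": [0,0,-0.1379],"jaw": 1}
    - {"delta_pos": [0,0,0],"delta_rot": [0,0,0],"jaw": 1}
    - {"delta_pos": [0,0,0],"delta_rot": [0,0,0],"jaw": 1}
    - {"delta_pos": [0,0,0],"delta_rot": [0,0,0],"jaw": 1}
    - {"delta_pos": [0,0,0],"delta_rot": [0,0,0],"jaw": 1}

```text
t: 6.7
ee_pos: [0.4818, -0.0461, 0.1385]
tool_rot: [[0.102, 0.995, 0.0], [0.995, -0.102, -0.0], [-0.0, 0.0, -1.0]]
force: [-0.2, 0.8, -0.8]
finger_gap: 0.02
grip_force: 58.9
```

```bash
python3 - <<'E'
from h import *
o=ctrl.observe();print(o["t"],o["ee_pos"],o["tool_rot"],np.arctan2(o["tool_rot"][1][0],o["tool_rot"][0][0]))
k=cam("wrist");im=cams.camera("wrist")
d=np.load("stand.npz");R,t=d["R"],d["t"]
# overlay predicted: head tip, axis through rests, expected rod end in hand
for s in[(0,.068,.062),(-.025,.08,.08),(.025,.08,.08),(.018,.03,.057),(-.018,.03,.057)]:
    cv2.circle(im,tuple(np.intp(proj(k,R@np.array(s)+t))),3,(0,0,255),1)
P=np.array(o["ee_pos"])+[0,0,.0173]
for sx in(-.011,.011):
    for z in (0,): cv2.circle(im,tuple(np.intp(proj(k,P+R@np.array([sx,.075,z])))),3,(0,255,0),1)
cv2.imwrite("pics/w3.png",im)
E
```

```text
6.7 [ 0.48177721 -0.04609222  0.13849614] [[ 1.02187840e-01  9.94765083e-01  2.75022957e-04]
 [ 9.94765120e-01 -1.02187826e-01 -6.57610155e-05]
 [-3.73127640e-05  2.80303221e-04 -9.99999960e-01]] 1.468429798423182
```

View pics/w3.png

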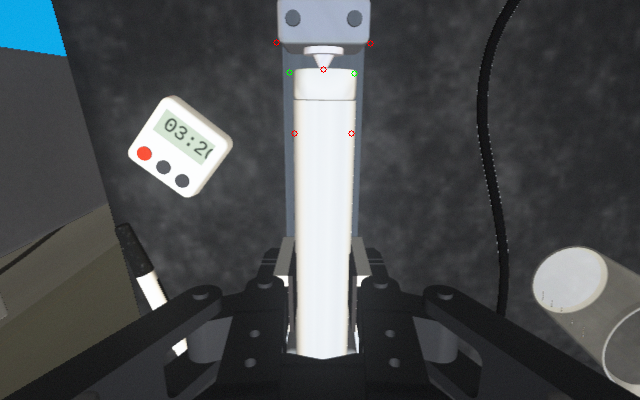

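The overlay agrees: the head tip is predicted and seen at (323,69), and the rod end is at row 68 against 72 predicted, about 1.7 mm towards the head. I'll correct by -5 mm in y and lower.

apply_moves:
  motion:
    - {"delta_pos": [0,-5,-20],"delta_rot": [0,0,0],"jaw": 1}
    - {"delta_pos": [0,0,-25],"delta_rot": [0,0,0],"jaw": 1}
    - {"delta_pos": [0,0,-20],"delta_rot": [0,0,0],"jaw": 1}
    - {"delta_pos": [0,0,-13],"delta_rot": [0,0,0],"jaw": 1}
    - {"delta_pos": [0,0,-8],"delta_rot": [0,0,0],"jaw": 1}
    - {"delta_pos": [0,0,-5],"delta_rot": [0,0,0],"jaw": 1}
    - {"delta_pos": [0,0,0],"delta_rot": [0,0,0],"jaw": 1}
    - {"delta_pos": [0,0,0],"delta_rot": [0,0,0],"jaw": 1}

```text
t: 7.55
ee_pos: [0.4821, -0.0512, 0.0479]
tool_rot: [[0.104, 0.995, 0.001], [0.995, -0.104, -0.0], [-0.0, 0.001, -1.0]]
force: [-0.0, -0.1, -1.5]
finger_gap: 0.0205
grip_force: 58.9
```

apply_moves:
  motion:
    - {"delta_pos": [0,0,-0.5],"delta_rot": [0,0,0],"jaw": 1}
    - {"delta_pos": [0,0,-0.5],"delta_rot": [0,0,0],"jaw": 1}
    - {"delta_pos": [0,0,-0.5],"delta_rot": [0,0,0],"jaw": 1}
    - {"delta_pos": [0,0,-0.5],"delta_rot": [0,0,0],"jaw": 1}
    - {"delta_pos": [0,0,-0.5],"delta_rot": [0,0,0],"jaw": 1}
    - {"delta_pos": [0,0,0],"delta_rot": [0,0,0],"jaw": 1}
    - {"delta_pos": [0,0,0],"delta_rot": [0,0,0],"jaw": 1}
    - {"delta_pos": [0,0,0],"delta_rot": [0,0,0],"jaw": 1}

```text
t: 8.35
ee_pos: [0.482, -0.0512, 0.0461]
tool_rot: [[0.104, 0.995, 0.001], [0.995, -0.104, -0.0], [-0.0, 0.001, -1.0]]
force: [-8.0, 1.2, 18.1]
finger_gap: 0.0205
grip_force: 61.2
```

Contact is made, so the rod is on the rests. I'll ease up slightly, release, and rise.

apply_moves:
  motion:
    - {"delta_pos": [0,0,0.5],"delta_rot": [0,0,0],"jaw": 1}
    - {"delta_pos": [0,0,0],"delta_rot": [0,0,0],"jaw": 0.4}
    - {"delta_pos": [0,0,0],"delta_rot": [0,0,0],"jaw": 0.2}
    - {"delta_pos": [0,0,0],"delta_rot": [0,0,0],"jaw": 0}
    - {"delta_pos": [0,0,0],"delta_rot": [0,0,0],"jaw": -0.2}
    - {"delta_pos": [0,0,0],"delta_rot": [0,0,0],"jaw": -0.2}
    - {"delta_pos": [0,0,20],"delta_rot": [0,0,0],"jaw": -0.2}
    - {"delta_pos": [0,0,30],"delta_rot": [0,0,0],"jaw": -0.2}

```text
t: 9.15
ee_pos: [0.4809, -0.051, 0.0946]
tool_rot: [[0.104, 0.995, -0.003], [0.995, -0.104, 0.001], [0.0, -0.003, -1.0]]
force: [-0.2, 0.1, 0.7]
finger_gap: 0.0514
grip_force: 0.0
```

apply_moves:
  motion:
    - {"delta_pos": [0,0,35],"delta_rot": [0,0,0],"jaw": -0.2}
    - {"delta_pos": [0,0,30],"delta_rot": [0,0,0],"jaw": -0.2}
    - {"delta_pos": [-4,-34,0],"delta_rot": [0,0,-0.006],"jaw": -0.2}
    - {"delta_pos": [-4,-36,0],"delta_rot": [0,0,0],"jaw": -0.2}
    - {"delta_pos": [-4,-36,0],"delta_rot": [0,0,0],"jaw": -0.2}
    - {"delta_pos": [-3,-30,0],"delta_rot": [0,0,0],"jaw": -0.2}
    - {"delta_pos": [-3,-29,0],"delta_rot": [0,0,0],"jaw": -0.2}
    - {"delta_pos": [0,0,0],"delta_rot": [0,0,0],"jaw": -0.2}

```text
t: 9.95
ee_pos: [0.4632, -0.2187, 0.1601]
tool_rot: [[0.113, 0.994, -0.0], [0.994, -0.113, -0.0], [-0.0, -0.0, -1.0]]
force: [0.2, 0.3, 0.2]
finger_gap: 0.0512
grip_force: 0.0
```

```bash
python3 - <<'E'
from h import *
o=ctrl.observe();print(o["t"],o["ee_pos"],np.arctan2(o["tool_rot"][1][0],o["tool_rot"][0][0]),o["force"],o["finger_gap"])
d=np.load("stand.npz");R,t=d["R"],d["t"]
k=cam("wrist")
k2,Rr=look("w4",["knob","long_rod"])
im=cv2.imread("pics/w4.png")
for s in[(0,-.185,.085),(0,-.103,.062),(0,-.0925,.062),(0,.0575,.062),(.018,-.055,.057),(-.018,-.055,.057),(0,.068,.062),(.011,-.0175,.062),(-.011,-.0175,.062)]:
    cv2.circle(im,tuple(np.intp(np.clip(proj(k,R@np.array(s)+t),-50,700))),3,(0,0,255),1)
cv2.imwrite("pics/w4o.png",im)
E
```

```text
9.95 [ 0.46322422 -0.21871103  0.16013784] 1.4574452845009471 [0.17573492 0.32802218 0.16020779] 0.05119144903908744
knob 0.86 [322. 194.] 1306 [321.5 194. ] [42. 37.] 90.0
long_rod 0.7 [324.  24.] 1801 [321.   26.5] [53. 34.] 90.0
```

View pics/w4o.png

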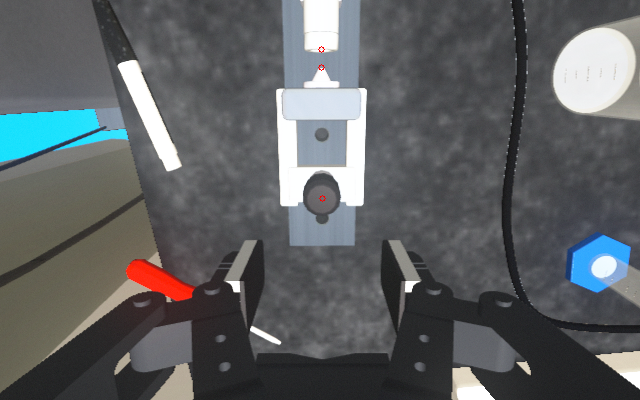

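The knob and rod end appear where predicted (knob (322,198), rod end row 50, cone tip row 67). I'll descend to the knob.

apply_moves:
  motion:
    - {"delta_pos": [0.8,2.8,-25],"delta_rot": [0,0,0.005],"jaw": -0.2}
    - {"delta_pos": [0,0,-30],"delta_rot": [0,0,0],"jaw": -0.2}
    - {"delta_pos": [0,0,-22],"delta_rot": [0,0,0],"jaw": -0.2}
    - {"delta_pos": [0,0,-15],"delta_rot": [0,0,0],"jaw": -0.2}
    - {"delta_pos": [0,0,-9],"delta_rot": [0,0,0],"jaw": -0.2}
    - {"delta_pos": [0,0,-4],"delta_rot": [0,0,0],"jaw": -0.2}
    - {"delta_pos": [0,0,0],"delta_rot": [0,0,0],"jaw": -0.2}
    - {"delta_pos": [0,0,0],"delta_rot": [0,0,0],"jaw": -0.2}
  force: 80

```text
t: 10.9
ee_pos: [0.4649, -0.2133, 0.056]
tool_rot: [[0.105, 0.994, 0.001], [0.994, -0.105, -0.001], [-0.0, 0.001, -1.0]]
force: [0.5, -0.1, 0.5]
finger_gap: 0.0512
grip_force: 0.0
```

apply_moves:
  motion:
    - {"delta_pos": [0,0,0],"delta_rot": [0,0,0],"jaw": 0.1}
    - {"delta_pos": [0,0,0],"delta_rot": [0,0,0],"jaw": 0.3}
    - {"delta_pos": [0,0,0],"delta_rot": [0,0,0],"jaw": 0.6}
    - {"delta_pos": [0,0,0],"delta_rot": [0,0,0],"jaw": 1}
    - {"delta_pos": [0,0,0],"delta_rot": [0,0,0],"jaw": 1}
    - {"delta_pos": [0,0,0],"delta_rot": [0,0,0],"jaw": 1}
    - {"delta_pos": [0,0,0],"delta_rot": [0,0,0],"jaw": 1}
    - {"delta_pos": [0,0,0],"delta_rot": [0,0,0],"jaw": 1}
  force: 80

```text
t: 11.7
ee_pos: [0.4634, -0.2133, 0.056]
tool_rot: [[0.105, 0.994, -0.003], [0.994, -0.105, 0.0], [0.0, -0.003, -1.0]]
force: [-14.4, 2.7, 17.8]
finger_gap: 0.0231
grip_force: 77.7
```

Gripped. I'll relax the sideways load and lift by 13 mm.

apply_moves:
  motion:
    - {"delta_pos": [-0.7,0,1],"delta_rot": [0,0,0],"jaw": 1}
    - {"delta_pos": [-0.7,0,2],"delta_rot": [0,0,0],"jaw": 1}
    - {"delta_pos": [0,0,2.5],"delta_rot": [0,0,0],"jaw": 1}
    - {"delta_pos": [0,0,2.5],"delta_rot": [0,0,0],"jaw": 1}
    - {"delta_pos": [0,0,2.5],"delta_rot": [0,0,0],"jaw": 1}
    - {"delta_pos": [0,0,2.5],"delta_rot": [0,0,0],"jaw": 1}
    - {"delta_pos": [0,0,0],"delta_rot": [0,0,0],"jaw": 1}
    - {"delta_pos": [0,0,0],"delta_rot": [0,0,0],"jaw": 1}

```text
t: 12.5
ee_pos: [0.4632, -0.2133, 0.0683]
tool_rot: [[0.105, 0.994, 0.0], [0.994, -0.105, 0.0], [0.0, 0.0, -1.0]]
force: [3.4, 1.6, -5.4]
finger_gap: 0.0232
grip_force: 78.7
```

Lift is about 12.3 mm with 5.4 N, matching the spring. I'll lift a little more and slide 35 mm along the rail.

apply_moves:
  motion:
    - {"delta_pos": [0.2,0,1],"delta_rot": [0,0,0],"jaw": 1}
    - {"delta_pos": [0.4,4,0],"delta_rot": [0,0,0],"jaw": 1}
    - {"delta_pos": [0.5,5,0],"delta_rot": [0,0,0],"jaw": 1}
    - {"delta_pos": [0.5,5,0],"delta_rot": [0,0,0],"jaw": 1}
    - {"delta_pos": [0.5,5,0],"delta_rot": [0,0,0],"jaw": 1}
    - {"delta_pos": [0.5,4,0],"delta_rot": [0,0,0],"jaw": 1}
    - {"delta_pos": [0,0,0],"delta_rot": [0,0,0],"jaw": 1}
    - {"delta_pos": [0,0,0],"delta_rot": [0,0,0],"jaw": 1}

```text
t: 13.3
ee_pos: [0.4658, -0.1899, 0.0692]
tool_rot: [[0.105, 0.994, -0.0], [0.994, -0.105, 0.001], [0.001, -0.0, -1.0]]
force: [3.3, 1.2, -7.1]
finger_gap: 0.0233
grip_force: 78.8
```

```bash
python3 - <<'E'
from h import *
d=np.load("stand.npz");R,t=d["R"],d["t"]
o=ctrl.observe();print(o["t"],(R.T@(np.array(o["ee_pos"])-t))*1e3,o["force"])
k=cam("wrist");im=cams.camera("wrist")
s=cams.camera("side");cv2.imwrite("pics/s5.png",s)
for q in[(0,-.103+.023,.062),(0,.068,.062)]: cv2.circle(im,tuple(np.intp(np.clip(proj(k,R@np.array(q)+t),-50,700))),3,(0,0,255),1)
a=cv2.resize(im[:,200:440],None,fx=1.5,fy=1.5);b=cv2.resize(s[130:250,290:390],(500,600),interpolation=cv2.INTER_CUBIC)
cv2.imwrite("pics/c5.png",np.hstack([a,b[:,60:440]]))
E
```

```text
13.3 [  -1.10167993 -158.92145354   69.2337189 ] [ 3.26143927  1.19990051 -7.09886364]
```

View pics/c5.png

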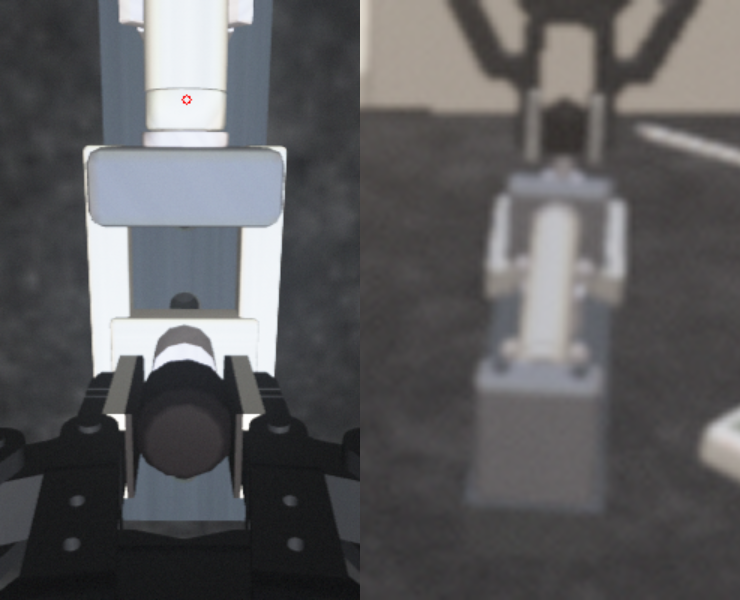

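The tailstock travels with the knob, the tail cone is in the bore, and the next hole shows just ahead ((184,300) in the crop). I'll finish the slide, then lower.

apply_moves:
  motion:
    - {"delta_pos": [0.4,4,0],"delta_rot": [0,0,0],"jaw": 1}
    - {"delta_pos": [0.4,4,0],"delta_rot": [0,0,0],"jaw": 1}
    - {"delta_pos": [0.2,3.4,0],"delta_rot": [0,0,0],"jaw": 1}
    - {"delta_pos": [0,0,0],"delta_rot": [0,0,0],"jaw": 1}
    - {"delta_pos": [0,0,0],"delta_rot": [0,0,0],"jaw": 1}
    - {"delta_pos": [0,0,-1.5],"delta_rot": [0,0,0],"jaw": 1}
    - {"delta_pos": [0,0,-1.5],"delta_rot": [0,0,0],"jaw": 1}
    - {"delta_pos": [0,0,0],"delta_rot": [0,0,0],"jaw": 1}

```text
t: 14.2
ee_pos: [0.4669, -0.1788, 0.0662]
tool_rot: [[0.105, 0.994, 0.0], [0.994, -0.105, 0.0], [0.0, 0.0, -1.0]]
force: [5.6, 1.4, -7.8]
finger_gap: 0.0232
grip_force: 78.9
```

apply_moves:
  motion:
    - {"delta_pos": [-0.3,0.2,-1],"delta_rot": [0,0,0],"jaw": 1}
    - {"delta_pos": [-0.2,0,-1],"delta_rot": [0,0,0],"jaw": 1}
    - {"delta_pos": [0,0,-1],"delta_rot": [0,0,0],"jaw": 1}
    - {"delta_pos": [0,0,-1],"delta_rot": [0,0,0],"jaw": 1}
    - {"delta_pos": [0,0,0],"delta_rot": [0,0,0],"jaw": 1}
    - {"delta_pos": [0,0,0],"delta_rot": [0,0,0],"jaw": 1}
    - {"delta_pos": [0,0,0],"delta_rot": [0,0,0],"jaw": 1}
    - {"delta_pos": [0,0,0],"delta_rot": [0,0,0],"jaw": 1}

```text
t: 15.0
ee_pos: [0.4669, -0.1788, 0.0625]
tool_rot: [[0.105, 0.994, 0.002], [0.994, -0.105, -0.0], [-0.0, 0.002, -1.0]]
force: [8.0, 0.7, -6.5]
finger_gap: 0.0233
grip_force: 79.0
```

apply_moves:
  motion:
    - {"delta_pos": [0.5,0,-1],"delta_rot": [0,0,0],"jaw": 1}
    - {"delta_pos": [0.5,0,-1],"delta_rot": [0,0,0],"jaw": 1}
    - {"delta_pos": [0.3,0,-1],"delta_rot": [0,0,0],"jaw": 1}
    - {"delta_pos": [0,0,-1],"delta_rot": [0,0,0],"jaw": 1}
    - {"delta_pos": [0,0,-1],"delta_rot": [0,0,0],"jaw": 1}
    - {"delta_pos": [0,0,0],"delta_rot": [0,0,0],"jaw": 1}
    - {"delta_pos": [0,0,0],"delta_rot": [0,0,0],"jaw": 1}
    - {"delta_pos": [0,0,0],"delta_rot": [0,0,0],"jaw": 1}

```text
t: 15.8
ee_pos: [0.4671, -0.1787, 0.0571]
tool_rot: [[0.105, 0.994, -0.001], [0.994, -0.105, 0.0], [0.0, -0.001, -1.0]]
force: [-4.5, -1.9, -5.8]
finger_gap: 0.023
grip_force: 79.2
```

apply_moves:
  motion:
    - {"delta_pos": [-0.4,0,-0.5],"delta_rot": [0,0,0],"jaw": 1}
    - {"delta_pos": [0,0,-0.5],"delta_rot": [0,0,0],"jaw": 1}
    - {"delta_pos": [0,0,-0.5],"delta_rot": [0,0,0],"jaw": 1}
    - {"delta_pos": [0,0,-0.3],"delta_rot": [0,0,0],"jaw": 1}
    - {"delta_pos": [0,0,0],"delta_rot": [0,0,0],"jaw": 1}
    - {"delta_pos": [0,0,0],"delta_rot": [0,0,0],"jaw": 1}
    - {"delta_pos": [0,0,0],"delta_rot": [0,0,0],"jaw": 1}
    - {"delta_pos": [0,0,0],"delta_rot": [0,0,0],"jaw": 1}

```text
t: 16.6
ee_pos: [0.4672, -0.1787, 0.0562]
tool_rot: [[0.105, 0.994, 0.0], [0.994, -0.105, -0.0], [-0.0, 0.0, -1.0]]
force: [-8.2, 1.1, 6.6]
finger_gap: 0.0234
grip_force: 80.5
```

```bash
python3 - <<'E'
from h import *
d=np.load("stand.npz");R,t=d["R"],d["t"]
o=ctrl.observe();print(o["t"],(R.T@(np.array(o["ee_pos"])-t))*1e3,o["force"])
k=cam("wrist");im=cams.camera("wrist")
s=cams.camera("side");tp=cams.camera("top")
for q in[(0,-.068,.062),(0,.068,.062)]: cv2.circle(im,tuple(np.intp(np.clip(proj(k,R@np.array(q)+t),-50,700))),3,(0,0,255),1)
a=cv2.resize(im[:,200:440],None,fx=1.2,fy=1.2);b=cv2.resize(s[130:250,290:390],(400,480),interpolation=cv2.INTER_CUBIC)
cv2.imwrite("pics/c6.png",np.hstack([a,b[:,50:350]]))
kt=cam("top");print([proj(kt,R@np.array(q)+t) for q in[(0,-.15,.085),(0,-.068,.062)]])
cv2.imwrite("pics/t6.png",cv2.resize(tp[190:250,280:480],None,fx=4,fy=4,interpolation=cv2.INTER_CUBIC))
E
```

```text
16.6 [  -0.89940863 -147.67153701   56.18460632] [-8.16690541  1.10033434  6.64188786]
[array([425.09460022, 215.10226228]), array([381.95181296, 216.68460779])]
```

View pics/c6.png

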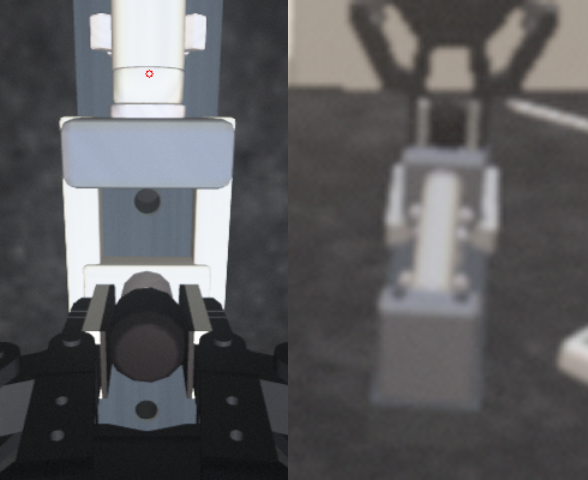

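View pics/t6.png

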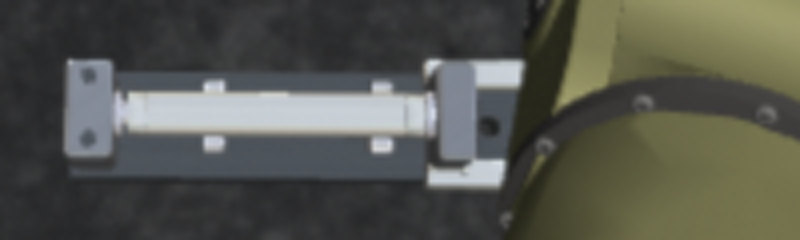

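The rod sits on both rests with the cones in both ends. The -115 and -185 holes are visible ahead of and behind the pin, so it is in the -150 hole, and the force flipped from pull to push at the original height. I'll settle a touch further and relax the sideways force.

apply_moves:
  motion:
    - {"delta_pos": [-0.4,0,-0.2],"delta_rot": [0,0,0],"jaw": 1}
    - {"delta_pos": [-0.4,0,-0.3],"delta_rot": [0,0,0],"jaw": 1}
    - {"delta_pos": [0,0,0],"delta_rot": [0,0,0],"jaw": 1}
    - {"delta_pos": [0,0,0],"delta_rot": [0,0,0],"jaw": 1}
    - {"delta_pos": [0,0,0],"delta_rot": [0,0,0],"jaw": 1}
    - {"delta_pos": [0,0,0],"delta_rot": [0,0,0],"jaw": 1}
    - {"delta_pos": [0,0,0],"delta_rot": [0,0,0],"jaw": 1}
    - {"delta_pos": [0,0,0],"delta_rot": [0,0,0],"jaw": 1}

```text
t: 17.55
ee_pos: [0.4671, -0.1788, 0.0562]
tool_rot: [[0.105, 0.994, 0.002], [0.994, -0.105, -0.001], [-0.0, 0.002, -1.0]]
force: [-4.1, 2.2, 9.5]
finger_gap: 0.0231
grip_force: 80.6
```

Solid stop at the same height, force steady, knob gripped.

```bash
python3 -c "
from station import ctrl
print(ctrl.close_job())"
```

```text
the job is handed in; nothing more can be done
None
```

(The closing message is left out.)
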